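# Lock the governor sheave collar and clamp it

## Robot

A 7-joint arm with a two-finger parallel gripper is mounted at the origin on the work surface. World frame = base frame: x ahead of the robot, y to its left, z up, the work surface at z = 0. Lengths are in m, angles in rad, forces in N, time in s.
With the tool pointing down it reaches from about 0.425 to 0.925 m from the base axis. Payload 6.8 kg.
Tool frame: the origin (TCP) lies at the very end of the fingers, on their centre line; the grasp point (between the pads) lies 19 mm behind it; z points along the fingers, y is the line along which they close (so a half turn about z gives the same grasp; the last joint's range is limited). The gripper opens to 85 mm and grips with 20 to 120 N. Pads are 22 mm wide; open, the fingers measure 114 mm over their backs; the gripper's body (76 mm by 85 mm) begins 54 mm behind the grasp point. The pads swing forward as they close: fully open they stand 13 mm farther back than shut.
Start: joints at [1.24, 0.477, 0.022, 1.555, -0.011, 1.109, -0.083], TCP at [0.149, -0.658, 0.231] pointing down, gripper open.
Joint ranges: [-2.96, 2.96], [-0.34, 2.1], [-1.41, 1.46], [0.24, 2.44], [-1.37, 4.51], [0.17, 1.92], [-2.96, 2.96]. Speed limits (rad/s): [2.39, 2.39, 3.14, 3.14, 3.14, 3.14, 3.14].

## Interface

Orientations are given as a unit quaternion [w, x, y, z].
In Python, from station import bot gives the robot as it stands.
- The arm moves only by the tool jog_arm, never from a script. Its argument "motion" is a list of rows, each a list of 7 numbers: the turn, a rotation vector about the tool's x, y, z in rad, then the shift along the tool's x, y, z in mm, then the finger opening in mm, from 0 to 85.4. A call has 1 to 10 rows; each row is the pose to reach, as a shift and turn from the pose commanded when the call began, along the tool's axes at that moment; what a row does not reach only later rows make up. A row lasts 1/8 s, in which the tool goes at most 62.5 mm and 10.7 degrees, less where a joint would pass 70% of its speed; a pose out of reach is approached as far as the arm can. A call with a gripper value outside its range is refused whole. The fingers move at their own pace and stop on an object; "grip_force" is the grip in N (left out, the last holds). Time passes only in rows, so rows that repeat a pose let the fingers close. It gives the time, the measured TCP pose, the force, the opening and the grip force at its end, in the units of the state.
- bot.get_obs(): the state, without advancing time (a new reading comes with each control period).
- bot.read_camera(name): name is "scene" or "top"; returns a dict with "pixels" (420x560x3 uint8, red, green, blue), "camera_matrix" (3x3 intrinsics, pixels), "distortion" ([k1, k2, p1, p2, k3] as OpenCV has them; the pictures are not rectified), "T" (4x4, takes a point from camera to world coordinates). Camera axes: x right, y down, z forward; pixel columns grow to the right and rows downward; lengths in m; the calibration is good to about 2 mm. A picture is of the moment at which its call begins. There is no depth.
- bot.hand_in(): hands the job in; it is judged then, once.
Trained networks look in a picture, given as the dict that the camera call returned (one of the last four; its "shot" number tells which), for a name from the list of things; names that differ only in an ending like _2 or _b are one class to them, and where a whole thing is asked for, a point or a joint stands for the part that bears it (a point fixed in the world has none). Each returns a list of dicts, best first, with "score" (0 to 1); they miss things now and then, are a little off and sometimes report something else, mostly with a low value. They report only what shows in the picture. A call takes as long as a camera call.
- bot.spot_in(thing, picture): "xy" ([column, row] in pixels, amid what is visible of it).
- bot.tip_of(thing, picture): "xy" ([column, row] in pixels: a listed point, or the origin of a listed thing).
The state is a dict: "t": time; "q": joint angles; "joint_vel": joint speeds; "joint_torque": joint torques, N m; "eef_pos": TCP position; "tool_rot": TCP orientation; "contact_force": force on the tool from outside, world axes, zero at the start; "torque": the same for the moment, N m; "gripper_width": opening from 0.0 (shut) to 1.0 (fully open); "grasp_force": force on a finger pad.
Only numpy, scipy, OpenCV 4.12 (cv2) and the standard library are available. Lean on these libraries where they do the work, as an engineer would, in place of code of your own. Each camera call takes 0.05 s, during which the arm holds its last target. There are 200 camera calls.

## Task

Lock the governor sheave: push the blue lug of the brass lock collar clockwise (seen from above) until the white pointer on its arm lines up with the red locked mark painted on the grey sheave, neither short of it nor past it. Then tighten the clamp nut at the bottom of the deep bore by turning the T-bar of the socket extension standing on it clockwise until it comes up against its stop. Leave the collar on its mark, and do not disturb the loose parts lying around.

Things in the scene. Friction and masses are not known exactly. Their poses are not given: they have to be found in the camera images.
- governor: Fixed sheave assembly on a 200 x 400 x 12 mm plate; origin on the shelf, z up. At y -90 mm: grey sheave, 230 mm diameter, lying flat, top face 50 mm high, dark hub 74 mm diameter, 76 mm high, carrying the collar. At y +150 mm: grey column, 68 mm diameter, 105 mm high, with the deep bore and nut. Grey clamp bar 30 mm wide, 68 mm high, between them.
- collar_axis (a point): Point on the collar's upright turning axis, 70 mm above the shelf (level with the top of the brass ring).
- locked_mark (a point): Point on the red locked mark, 105 mm out from the collar axis along the governor's -y direction, on the sheave's top face (51 mm high). The mark is a red radial line 10 mm wide reaching to the sheave's rim.
- collar_lug (a point): Centre of the top of the collar's blue lug, 118 mm above the shelf, 80 mm from the collar axis. Lug: upright round post, 18 mm diameter, standing 50 mm above the collar's arm (arm top 68 mm high, 28 mm wide, reaching 96 mm from the axis, white pointer line along it). Brass ring 108 mm across. Lug may be pushed or gripped.
- collar (a joint): Turn of the lock collar, rad. 0 = pointer on the red mark (locked); negative = not yet there; grows clockwise seen from above. Starts between -1.15 and -0.55; range -1.3 to 0.35, so there is no stop at the mark. Stiff (0.3 N m, about 4 N at the lug), stays where it is left.
- bore_axis (a point): Point on the upright axis of the deep bore and its nut, level with the mouth of the bore, 105 mm above the shelf.
- tbar_mid (a point): Middle of the T-bar on the socket extension, on the bore axis, 160 mm above the shelf. Its x axis lies along the bar and turns with it. The bar is level, round, 14 mm thick (black ends 17 mm) and reaches 80 mm to each side; it can be pushed anywhere along its length.
- tbar (a joint): Turn of socket extension and nut, rad; grows clockwise seen from above (tightening). Starts between 0.05 and 0.6; against its stop at 1.5 = tight. At 0 the bar's x axis points 135 degrees anticlockwise from the governor's x axis. Stiff (0.35 N m, about 6 N at 60 mm from the axis), stays where it is left.
- flyweight_a: Loose bystander: brass flyweight arm, 147 mm long, 60 mm wide at its round weight, 24 mm high. Origin under its middle.
- flyweight_b: Loose bystander: a second brass flyweight arm, the same.
- spring: Loose bystander: chrome tension spring with end loops, lying along its x axis, 142 mm long, 29 mm high. Origin under its middle.
- bushing: Loose bystander: black rubber bushing, 70 mm diameter, 45 mm high, upright. Origin under its centre.
- pulley: Loose bystander: grey tension pulley lying flat, 150 mm diameter, 40 mm high. Origin under its centre.

How it is judged:
On the way, in this order (a step that is already met when the one before it is completed fails the run):
1. the lock collar's pointer is on the red mark (value of joint collar between -0.075 and 0.075 rad), for 0.3 s.
2. the clamp nut is turned clockwise up to its stop (value of joint tbar above 1.41 rad), for 0.2 s.
At the end, for the whole second after the job is handed in: The collar's pointer is within 0.075 rad (about 4 degrees, 6 mm at the lug) of the red mark, the T-bar is within 0.09 rad (5 degrees) of its stop, and both are at rest (all of step 1 and value of joint tbar above 1.41 rad and velocity of joint collar between -0.05 and 0.05 rad/s and velocity of joint tbar between -0.05 and 0.05 rad/s); the robot touches nothing.
It fails at once if a loose part lying around is moved more than 20 mm (distance of any of flyweight_a, flyweight_b, spring, bushing, pulley from where it was at the start of the episode above 0.02 m).
It also fails if it takes over 45 s, if anything falls off the work surface, if the arm or the gripper's body presses on something with over 40 N, if the wrist force passes 120 N, or if a joint passes its speed limit or range.

## Working session

There is one attempt and no reset: what is moved stays moved. The work goes in short steps, Python scripts to look and compute and a tool call to move; the robot and the scene stay as the last step left them, time stands still between calls to the robot, and variables do not carry over. Pictures are saved under pics/ and viewed, at most 10 in all, crops included, and the job is handed in when it is done.

Besides the shell and the picture viewer there is one more tool, called after "Emit:" by a JSON object that holds its "op" and its "data". jog_arm: Moves the arm, as the interface text tells. Its arguments: {"type":"object","properties":{"motion":{"type":"array"},"grip_force":{"type":"number"}},"required":["motion"]}

```bash
mkdir -p pics
cat > h.py <<'E'
import numpy as np, cv2
from station import bot
def shot(name,fn=None):
    p=bot.read_camera(name)
    if fn: cv2.imwrite('pics/'+fn,p['pixels'][:,:,::-1])
    return p
def world(p,xy,z):
    K=np.array(p['camera_matrix'],float);d=np.array(p['distortion'],float);T=np.array(p['T'])
    u=cv2.undistortPoints(np.array([[xy]],float),K,d)[0,0]
    r=T[:3,:3]@np.array([u[0],u[1],1]);o=T[:3,3]
    return o+r*(z-o[2])/r[2]
H=dict(collar_axis=.070,locked_mark=.051,collar_lug=.118,bore_axis=.105,tbar_mid=.160,governor=0,flyweight_a=0,spring=0,bushing=0,pulley=0)
E
python3 - <<'E'
from h import *
o=bot.get_obs();print(o['t'],o['eef_pos'],o['tool_rot'])
ps={n:shot(n,n+'0.png') for n in('scene','top')}
for n,p in ps.items():
    print(n,np.round(p['T'][:3][:,3],2) if hasattr(p['T'],'shape') else '')
    for k,z in H.items():
        for d in bot.tip_of(k,p)[:2 if k=='flyweight_a' else 1]: print(k,np.round(d['xy']),round(d['score'],2),np.round(world(p,d['xy'],z),3)[:2])
E
```

```text
0.0 [ 0.14898162 -0.65772922  0.23032912] [-9.00264800e-04  9.93800146e-01  1.11177469e-01 -1.72453223e-04]
scene [ 1.36 -0.46  1.42]
collar_axis [236. 212.] 0.72 [ 0.466 -0.119]
locked_mark [211. 227.] 0.69 [ 0.467 -0.223]
collar_lug [229. 221.] 0.68 [ 0.518 -0.169]
bore_axis [303. 183.] 0.89 [0.502 0.137]
tbar_mid [302. 178.] 0.65 [0.518 0.119]
governor [263. 215.] 0.62 [ 0.483 -0.022]
flyweight_a [379. 180.] 0.79 [0.571 0.447]
flyweight_a [148. 257.] 0.57 [ 0.433 -0.461]
spring [160. 284.] 0.65 [ 0.553 -0.463]
bushing [358. 151.] 0.81 [0.405 0.466]
pulley [306. 284.] 0.72 [ 0.804 -0.037]
top [ 0.44 -0.    1.68]
collar_axis [313. 255.] 0.56 [ 0.475 -0.11 ]
locked_mark [345. 262.] 0.66 [ 0.455 -0.213]
collar_lug [338. 241.] 0.6 [ 0.52  -0.183]
bore_axis [240. 240.] 0.73 [0.52 0.12]
tbar_mid [234. 243.] 0.67 [0.506 0.132]
governor [286. 257.] 0.84 [ 0.472 -0.025]
flyweight_a [146. 223.] 0.66 [0.579 0.437]
flyweight_a [418. 274.] 0.58 [ 0.42  -0.457]
spring [416. 227.] 0.49 [ 0.574 -0.453]
bushing [130. 274.] 0.83 [0.411 0.484]
pulley [288. 157.] 0.9 [ 0.805 -0.031]
```

View pics/top0.png

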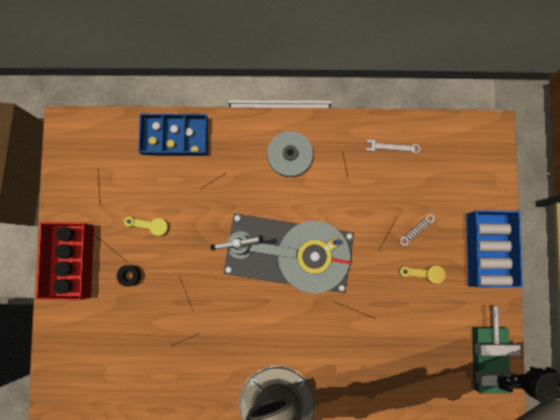

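View pics/scene0.png

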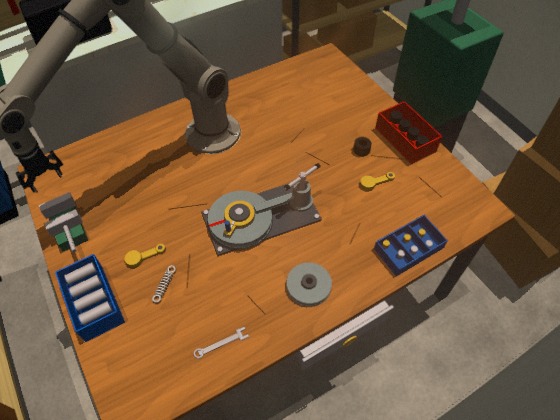

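The top view shows the sheave at about (315,257), the red mark at (341,261), the blue lug at about (336,243) and the T-bar running from (213,247) to (262,239). I'll refine these with colour segmentation.

Run:
```python
from h import *
a=cv2.imread('pics/top0.png')[200:310,200:365]; b=cv2.imread('pics/scene0.png')[150:260,190:335]
cv2.imwrite('pics/crop.png',np.vstack([cv2.resize(a,(600,400),interpolation=cv2.INTER_CUBIC)[:300],cv2.resize(b,(600,455),interpolation=cv2.INTER_CUBIC)[:300]]))
for n in('top','scene'):
    p=bot.read_camera(n); im=p['pixels'].astype(int);R,G,B=im[...,0],im[...,1],im[...,2]
    m0=np.zeros(R.shape,bool)
    if n=='top': m0[200:310,200:365]=1
    else: m0[150:260,190:335]=1
    hsv=cv2.cvtColor(p['pixels'],cv2.COLOR_RGB2HSV)
    for nm,m,z in (('red',(R>150)&(G<70)&(B<70),.051),('blue',(B>R+25)&(B>G+10),.11)):
        y,x=np.nonzero(m&m0)
        if len(x): 
            W=np.array([world(p,(u,v),z) for u,v in zip(x,y)]);print(n,nm,len(x),x.mean().round(1),y.mean().round(1),W.mean(0).round(4),W.min(0).round(3),W.max(0).round(3))
    if n=='top':
        g=cv2.cvtColor(p['pixels'],cv2.COLOR_RGB2GRAY)
        c=cv2.HoughCircles(cv2.resize(g[200:310,260:365],None,fx=4,fy=4,interpolation=cv2.INTER_CUBIC),cv2.HOUGH_GRADIENT,1,20,param1=100,param2=30,minRadius=30,maxRadius=170)
        if c is not None:
            for q in c[0][:6]: print('circ',((q[0]-1.5)/4+260).round(1),((q[1]-1.5)/4+200).round(1),q[2]/4, world(p,((q[0]-1.5)/4+260,(q[1]-1.5)/4+200),.05).round(4))
    print(n,np.linalg.norm(world(p,(300,240),.05)-world(p,(301,240),.05)))
```

```text
top red 30 340.5 260.5 [ 0.4599 -0.1974  0.051 ] [ 0.455 -0.224  0.051] [ 0.465 -0.17   0.051]
top blue 23 336.7 241.2 [ 0.518  -0.1787  0.11  ] [ 0.512 -0.186  0.11 ] [ 0.525 -0.17   0.11 ]
circ 314.0 256.2 12.25 [ 0.4727 -0.1132  0.05  ]
top 0.003189028671489208
scene red 38 216.5 222.7 [ 0.46   -0.1973  0.051 ] [ 0.453 -0.224  0.051] [ 0.467 -0.171  0.051]
scene blue 15 226.9 222.5 [ 0.5159 -0.1778  0.11  ] [ 0.509 -0.184  0.11 ] [ 0.523 -0.171  0.11 ]
scene 0.0034355353492304982
```

View pics/crop.png

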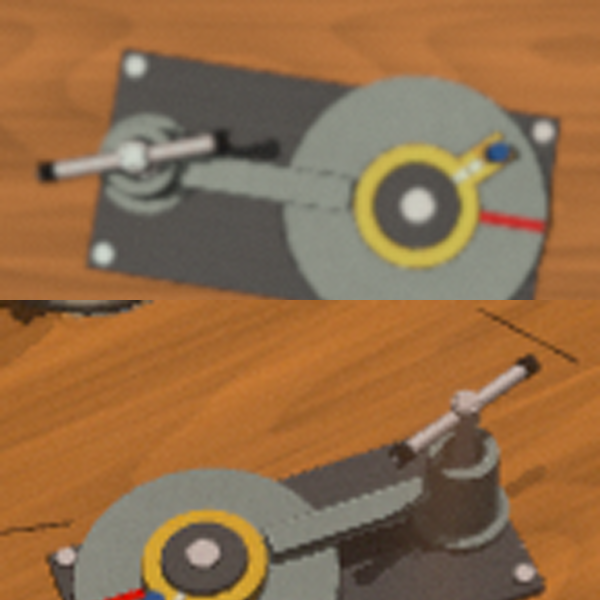

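The crop confirms the layout: collar about 43° short of the mark, T-bar at about 0.45 rad. I'll hover over the lug with the tool yawed so the fingers close tangentially.

```bash
cat >> h.py <<'E'
from scipy.spatial.transform import Rotation as R
def row(pos,yaw):  # tool pointing down, tool x axis at world angle yaw (deg)
    o=bot.get_obs();w,x,y,z=o['tool_rot'];q=R.from_quat([x,y,z,w])
    t=np.radians(yaw);M=np.array([[np.cos(t),np.sin(t),0],[np.sin(t),-np.cos(t),0],[0,0,-1]])
    return np.r_[(q.inv()*R.from_matrix(M)).as_rotvec().round(3),(q.inv().apply(np.array(pos)-o['eef_pos'])*1000).round(1)].tolist()
AX=np.array([.4727,-.1132]);YAW=-8.6
def lug(c,z,r=.08):  # collar angle c (rad)
    a=np.radians(YAW-90)-c
    return [*(AX+r*np.array([np.cos(a),np.sin(a)])),z],np.degrees(a)+180
BO=np.array([.5085,.124])
E
python3 -c "
from h import *
p,y=lug(-.747,.2);print(p,y,row(p,y))"
```

```text
[np.float64(0.5176666093647098), np.float64(-0.17936648730468924), 0.2] 124.1999472962725 [0.0, 0.0, -1.945, 465.2, -385.7, 31.3]
```

Emit:
{"op": "jog_arm", "data": {"motion": [[0, 0, -0.2, 46, -38, 0, 50], [0, 0, -0.4, 93, -77, 0, 50], [0, 0, -0.6, 140, -116, 0, 50], [0, 0, -0.8, 186, -154, 0, 50], [0, 0, -1.0, 233, -193, 0, 50], [0, 0, -1.2, 280, -231, 5, 50], [0, 0, -1.4, 326, -270, 10, 50], [0, 0, -1.6, 373, -309, 15, 50], [0, 0, -1.8, 420, -348, 20, 50], [0, 0, -1.945, 465, -386, 31, 50]]}}

```text
t: 2.45
eef_pos: [0.5189, -0.1777, 0.2009]
tool_rot: [0.001, 0.496, 0.868, 0.0]
contact_force: [0.2, 0.1, 0.1]
gripper_width: 0.586
grasp_force: 0.0
```

Emit:
{"op": "jog_arm", "data": {"motion": [[0, 0, 0, 0, 0, 0, 50], [0, 0, 0, 0, 0, 0, 50]]}}

```text
t: 2.7
eef_pos: [0.5171, -0.1797, 0.2002]
tool_rot: [-0.0, 0.499, 0.867, -0.0]
contact_force: [-0.1, -0.1, -0.7]
gripper_width: 0.579
grasp_force: 0.0
```

```bash
python3 -c "
from h import *
shot('scene','s1.png');o=bot.get_obs();print(o['t'],o['eef_pos'],o['q'],o['contact_force'])
p,y=lug(-.747,.085);print(row(p,y))
im=cv2.imread('pics/s1.png');cv2.imwrite('pics/s1c.png',cv2.resize(im[100:280,120:360],(800,600)))"
```

```text
2.75 [ 0.51673943 -0.1805255   0.20025486] [ 0.68102247  0.35696317 -0.56631224  1.86455639  0.22798738  0.98475669
  0.54037975] [-0.12960032  1.28559243  0.72040711]
[-0.001, 0.0, -0.073, 0.6, 1.5, 115.3]
```

View pics/s1c.png

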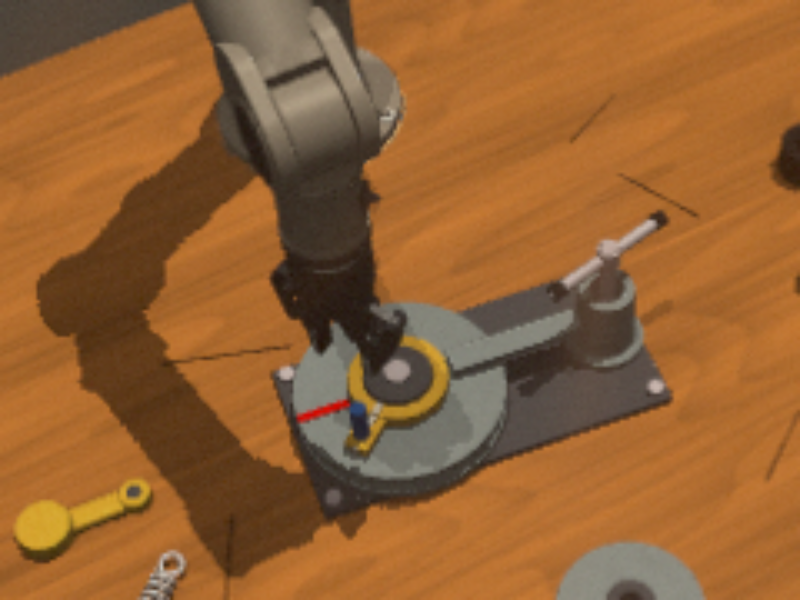

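The gripper is above the lug with clear space around it. Next I descend straddling it and grip lightly.

Emit:
{"op": "jog_arm", "data": {"motion": [[0, 0, -0.07, 0, 1, 40, 50], [0, 0, -0.07, 0, 1, 80, 50], [0, 0, -0.07, 0, 1, 105, 50], [0, 0, -0.07, 0, 1, 115, 50], [0, 0, -0.07, 0, 1, 115, 50], [0, 0, -0.07, 0, 1, 115, 25], [0, 0, -0.07, 0, 1, 115, 14], [0, 0, -0.07, 0, 1, 115, 14], [0, 0, -0.07, 0, 1, 115, 14], [0, 0, -0.07, 0, 1, 115, 14]], "grip_force": 20}}

```text
t: 4.0
eef_pos: [0.5188, -0.1792, 0.0865]
tool_rot: [0.001, 0.468, 0.884, -0.0]
contact_force: [-2.7, -1.2, 6.9]
gripper_width: 0.202
grasp_force: 21.3
```

```bash
python3 -c "
from h import *
o=bot.get_obs();print(o['t'],o['eef_pos'],o['contact_force'],o['gripper_width'],o['grasp_force'])
for c in np.linspace(-.747,0,7)[1:]:
  p,y=lug(c,.085);print(row(p,y))"
```

```text
4.0 [ 0.51876003 -0.17924908  0.08646689] [-2.65795759 -1.21164238  6.86588451] 0.2015311755777443 21.285425126552582
[0.0, 0.002, 0.124, 1.1, -10.9, 1.5]
[0.0, 0.002, 0.249, 3.0, -20.7, 1.5]
[0.001, 0.002, 0.373, 6.0, -30.2, 1.4]
[0.001, 0.002, 0.498, 10.2, -39.2, 1.4]
[0.001, 0.002, 0.622, 15.5, -47.6, 1.4]
[0.001, 0.002, 0.747, 21.8, -55.3, 1.4]
```

Emit:
{"op": "jog_arm", "data": {"motion": [[0, 0, 0.124, 1.1, -11, 0, 14], [0, 0, 0.249, 3, -20.7, 0, 14], [0, 0, 0.373, 6, -30.2, 0, 14], [0, 0, 0.498, 10.2, -39.2, 0, 14], [0, 0, 0.622, 15.5, -47.6, 0, 14], [0, 0, 0.71, 20, -53, 0, 14], [0, 0, 0.747, 21.8, -55.3, 0, 14], [0, 0, 0.747, 21.8, -55.3, 0, 14], [0, 0, 0.747, 21.8, -55.3, 0, 14]]}}

```text
t: 5.12
eef_pos: [0.4613, -0.1939, 0.0865]
tool_rot: [0.002, 0.759, 0.652, 0.0]
contact_force: [-0.1, -5.0, 3.6]
gripper_width: 0.204
grasp_force: 21.0
```

```bash
python3 -c "
from h import *
o=bot.get_obs();print(o['t'],o['eef_pos'],o['contact_force'],o['gripper_width'],o['grasp_force'])
d=o['eef_pos'][:2]-AX;print(np.hypot(*d),np.radians(YAW-90)-np.arctan2(d[1],d[0]))
print(row(*lug(0,.085)))
shot('scene','s2.png');shot('top','t2.png')
im=cv2.imread('pics/s2.png');b=cv2.imread('pics/t2.png')
cv2.imwrite('pics/s2c.png',np.hstack([cv2.resize(im[175:265,180:300],(400,300),interpolation=2),cv2.resize(b[200:290,260:380],(400,300),interpolation=2)]))"
```

```text
5.125 [ 0.46133715 -0.19385649  0.08648077] [-0.10467219 -4.95885597  3.59852171] 0.20429909537272242 21.035865247249603
0.08145295558498977 -0.010139810339166111
[0.003, 0.002, -0.001, 1.5, -0.8, 1.5]
```

View pics/s2c.png

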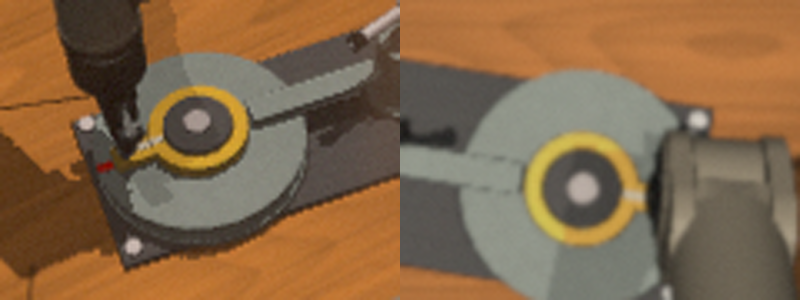

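The collar pointer looks close to the red mark in both views. I'll release, lift and go over to the far end of the T-bar, then check the collar unobstructed.

Emit:
{"op": "jog_arm", "data": {"motion": [[0, 0, 0, 0, 0, 0, 30], [0, 0, 0, 0, 0, 0, 50], [0, 0, 0, 0, 0, 0, 50], [0, 0, 0, 0, 0, -50, 50], [0, 0, 0, 0, 0, -100, 50], [0, 0, 0, 0, 0, -150, 50], [0, 0, 0, 0, 0, -150, 50]]}}

```text
t: 6.1
eef_pos: [0.4627, -0.1921, 0.2392]
tool_rot: [0.003, 0.758, 0.652, 0.002]
contact_force: [0.2, 0.4, -0.1]
gripper_width: 0.59
grasp_force: 0.0
```

```bash
python3 -c "
from h import *
a=np.radians(100.3);p=BO+.06*np.array([np.cos(a),np.sin(a)])
print(bot.get_obs()['q'],row([*p,.236],100.3))"
```

```text
[ 0.62550156  0.20584443 -0.40608926  1.93744635  0.09695665  1.00891777
  0.02612551] [0.007, 0.003, -0.33, 376.1, -21.4, 2.4]
```

Emit:
{"op": "jog_arm", "data": {"motion": [[0, 0, -0.04, 47, -3, 0, 45], [0, 0, -0.08, 94, -5, 0, 45], [0, 0, -0.12, 141, -8, 0, 45], [0, 0, -0.16, 188, -11, 0, 45], [0, 0, -0.2, 235, -13, 0, 45], [0, 0, -0.25, 282, -16, 0, 45], [0, 0, -0.29, 329, -19, 0, 45], [0.007, 0.003, -0.33, 376, -21.4, 0, 45], [0.007, 0.003, -0.33, 376, -21.4, 0, 45], [0.007, 0.003, -0.33, 376, -21.4, 0, 45]]}}

```text
t: 7.35
eef_pos: [0.4947, 0.1826, 0.2342]
tool_rot: [-0.004, 0.641, 0.768, -0.002]
contact_force: [0.8, 0.0, -0.8]
gripper_width: 0.531
grasp_force: 0.0
```

```bash
python3 -c "
from h import *
p=shot('top','t3.png');s=shot('scene','s3.png')
for q,w in((p,(200,310,260,380)),(s,(170,265,180,300))):
  im=q['pixels'].astype(int);A,G,B=im[...,0],im[...,1],im[...,2]
  m=np.zeros(A.shape,bool);m[w[0]:w[1],w[2]:w[3]]=1
  for n,mm,z in(('red',(A>150)&(G<70)&(B<70),.051),('blue',(B>A+25)&(B>G+10),.11)):
    y,x=np.nonzero(m&mm)
    if len(x):
      W=np.mean([world(q,c,z) for c in zip(x,y)],0);d=W[:2]-AX;print(n,len(x),W.round(4),np.degrees(np.arctan2(d[1],d[0])))
a=np.radians(100.3);P=BO+.06*np.array([np.cos(a),np.sin(a)])
print(row([*P,.145],100.3))
im=s['pixels'][:,:,::-1];b=p['pixels'][:,:,::-1]
cv2.imwrite('pics/s3c.png',np.hstack([cv2.resize(im[135:265,180:350],(400,306),interpolation=2),cv2.resize(b[200:300,250:380],(400,306),interpolation=2)]))"
```

```text
red 8 [ 0.4565 -0.218   0.051 ] -98.78189572821731
blue 19 [ 0.4624 -0.1915  0.11  ] -97.5211923667872
red 7 [ 0.4566 -0.2195  0.051 ] -98.6261732204746
blue 19 [ 0.4589 -0.1909  0.11  ] -100.06351533274774
[-0.008, -0.003, -0.002, 0.5, 3.5, 89.6]
```

View pics/s3c.png

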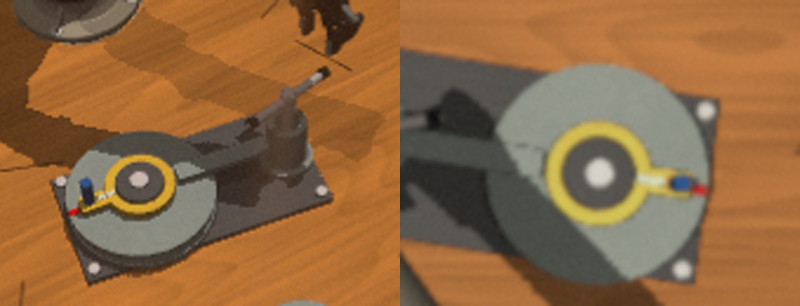

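Averaged over both cameras, the lug is at −98.8° and the red mark at −98.7°, so the collar is on its mark. Now I descend onto the T-bar and grip it.

Emit:
{"op": "jog_arm", "data": {"motion": [[0, 0, 0, 0.5, 3.5, 30, 45], [0, 0, 0, 0.5, 3.5, 60, 45], [0, 0, 0, 0.5, 3.5, 80, 45], [-0.008, -0.003, 0, 0.5, 3.5, 90, 45], [-0.008, -0.003, 0, 0.5, 3.5, 90, 30], [-0.008, -0.003, 0, 0.5, 3.5, 90, 12], [-0.008, -0.003, 0, 0.5, 3.5, 90, 10], [-0.008, -0.003, 0, 0.5, 3.5, 90, 10], [-0.008, -0.003, 0, 0.5, 3.5, 90, 10]], "grip_force": 20}}

```text
t: 8.57
eef_pos: [0.4979, 0.1846, 0.1461]
tool_rot: [0.0, 0.641, 0.768, 0.001]
contact_force: [-4.2, -1.6, 7.1]
gripper_width: 0.156
grasp_force: 19.9
```

```bash
python3 -c "
from h import *
o=bot.get_obs();print(o['q'],o['eef_pos'],o['contact_force'],o['gripper_width'],o['grasp_force'])
d=o['eef_pos'][:2]-BO;a0=np.degrees(np.arctan2(d[1],d[0]));r=np.hypot(*d);print(a0,r)
for g in list(np.arange(a0-9,42,-9))+[40.4,36]:
  a=np.radians(g);print(round(g,1),row([*(BO+r*np.array([np.cos(a),np.sin(a)])),o['eef_pos'][2]],g))"
```

```text
[ 0.0383859   0.41515164 -0.63155482  1.94812732  0.31554339  0.87483922
 -0.57768957] [0.49788746 0.18461704 0.14605156] [-4.21224386 -1.56282475  7.1060789 ] 0.15622432510201748 19.93371069431305
99.93042222665643 0.06153902144183167
90.9 [0.002, -0.001, 0.163, -0.8, 9.6, 0.0]
81.9 [0.002, -0.001, 0.321, -3.1, 19.0, 0.0]
72.9 [0.002, -0.001, 0.478, -6.9, 27.9, 0.0]
63.9 [0.001, -0.001, 0.635, -12.0, 36.1, 0.1]
54.9 [0.001, -0.001, 0.792, -18.3, 43.4, 0.1]
45.9 [0.001, -0.001, 0.949, -25.7, 49.6, 0.1]
40.4 [0.001, -0.001, 1.045, -30.7, 52.8, 0.1]
36 [0.001, -0.002, 1.122, -34.8, 55.1, 0.1]
```

Emit:
{"op": "jog_arm", "data": {"motion": [[0, 0, 0.163, -0.8, 9.6, 0, 10], [0, 0, 0.321, -3, 19, 0, 10], [0, 0, 0.478, -6.9, 27.9, 0, 10], [0, 0, 0.635, -12, 36, 0, 10], [0, 0, 0.792, -18.3, 43.4, 0, 10], [0, 0, 0.9, -23, 48, 0, 10], [0, 0, 0.95, -25.7, 49.6, 0, 10], [0, 0, 0.98, -27.5, 51, 0, 10], [0, 0, 0.98, -27.5, 51, 0, 10]]}}

```text
t: 9.7
eef_pos: [0.5521, 0.1664, 0.146]
tool_rot: [-0.0, 0.927, 0.376, -0.0]
contact_force: [-6.7, -2.1, 7.5]
gripper_width: 0.153
grasp_force: 19.6
```

```bash
python3 -c "
from h import *
o=bot.get_obs();print(o['eef_pos'],o['contact_force'],o['torque'],o['grasp_force'])
d=o['eef_pos'][:2]-BO;a0=np.degrees(np.arctan2(d[1],d[0]));r=np.hypot(*d);print(a0,r)
for g in [42,40.4,38,36]:
  a=np.radians(g);print(round(g,1),row([*(BO+r*np.array([np.cos(a),np.sin(a)])),o['eef_pos'][2]],g))"
```

```text
[0.55212509 0.1664459  0.14604379] [-6.68716698 -2.11340629  7.48442754] [-0.45367642  1.43072748  0.00657408] 19.621332585811615
44.21508172194286 0.060867091538500444
42 [-0.0, 0.0, 0.038, -0.0, 2.4, -0.0]
40.4 [-0.0, 0.0, 0.066, -0.1, 4.0, -0.0]
38 [-0.0, 0.0, 0.108, -0.4, 6.6, -0.0]
36 [-0.0, 0.0, 0.143, -0.6, 8.7, -0.0]
```

Force is still just friction. I'll continue slowly until it rises at the stop.

Emit:
{"op": "jog_arm", "data": {"motion": [[0, 0, 0.04, 0, 2.4, 0, 10], [0, 0, 0.066, 0, 4, 0, 10], [0, 0, 0.066, 0, 4, 0, 10], [0, 0, 0.066, 0, 4, 0, 10]]}}

```text
t: 10.2
eef_pos: [0.5546, 0.1637, 0.146]
tool_rot: [-0.0, 0.938, 0.345, -0.0]
contact_force: [-7.8, -3.0, 7.9]
gripper_width: 0.153
grasp_force: 19.7
```

Emit:
{"op": "jog_arm", "data": {"motion": [[0, 0, 0.02, 0, 1.5, 0, 10], [0, 0, 0.03, 0, 2.5, 0, 10], [0, 0, 0.03, 0, 2.5, 0, 10]]}}

```text
t: 10.58
eef_pos: [0.5549, 0.1637, 0.146]
tool_rot: [-0.001, 0.943, 0.332, -0.001]
contact_force: [-11.5, 0.9, 10.6]
gripper_width: 0.154
grasp_force: 21.5
```

Emit:
{"op": "jog_arm", "data": {"motion": [[0, 0, 0, 0, 1.5, 0, 10], [0, 0, 0, 0, 3, 0, 10], [0, 0, 0, 0, 3, 0, 10]]}}

```text
t: 10.95
eef_pos: [0.5549, 0.1637, 0.1459]
tool_rot: [-0.003, 0.943, 0.333, -0.002]
contact_force: [-17.3, 5.7, 13.0]
gripper_width: 0.153
grasp_force: 21.7
```

The position is fixed while the force climbs, so the bar is at its stop, and the angle of 40.6° matches the expected 40.4°. I'll take the load off, release and lift.

Emit:
{"op": "jog_arm", "data": {"motion": [[0, 0, 0, 0, -3, 0, 10], [0, 0, 0, 0, -4, 0, 20], [0, 0, 0, 0, -4, 0, 45], [0, 0, 0, 0, -4, 0, 45], [0, 0, 0, 0, -4, 0, 45], [0, 0, 0, 0, -4, -40, 45], [0, 0, 0, 0, -4, -90, 45], [0, 0, 0, 60, -4, -120, 45], [0, 0, 0, 110, -30, -120, 45], [0, 0, 0, 110, -30, -120, 45]]}}

```text
t: 12.2
eef_pos: [0.6265, 0.2573, 0.2654]
tool_rot: [-0.002, 0.943, 0.334, 0.001]
contact_force: [-0.9, 0.3, -0.1]
gripper_width: 0.53
grasp_force: 0.0
```

```bash
python3 -c "
from h import *
o=bot.get_obs();print(o['t'],o['eef_pos'],o['contact_force'])
p=shot('top','t4.png');s=shot('scene','s4.png')
im=s['pixels'][:,:,::-1];b=p['pixels'][:,:,::-1]
cv2.imwrite('pics/s4c.png',np.hstack([cv2.resize(im[135:265,180:350],(400,306),interpolation=2),cv2.resize(b[190:310,205:362],(400,306),interpolation=2)]))"
```

```text
12.2 [0.62645299 0.2572689  0.26535969] [-0.91845887  0.31348113 -0.08669153]
```

View pics/s4c.png

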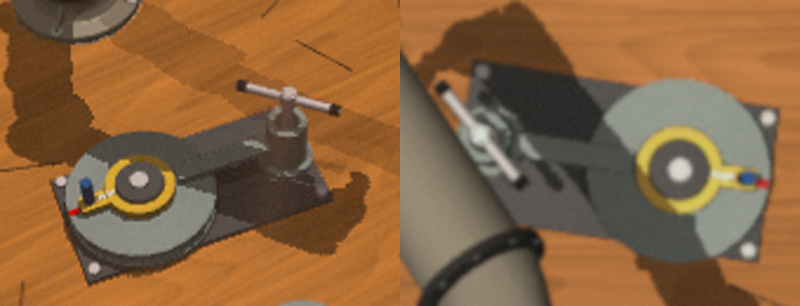

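The bar runs from (440,88) to (520,185) in the right-hand crop, about 39.5°, which is at its stop. The collar is still on its mark and the robot is clear of everything.

```bash
python3 -c "
from h import *
print(bot.hand_in())"
```

```text
the job is handed in; nothing more can be done
None
```

Job handed in: the collar is on its red mark (within about 1° by camera), the T-bar is tight against its stop, the arm is clear, and I saw no contact with the loose parts. No verdict came back.

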